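# Pack the capped reagents into the refrigerator rack

### The arm

A 6-joint arm with a two-finger parallel gripper is mounted at the origin on the work surface. World frame = base frame: x ahead of the robot, y to its left, z up, the work surface at z = 0. Lengths are in m, angles in rad, forces in N, time in s.
With the tool pointing down it reaches from about 0.325 to 0.85 m from the base axis. Payload 4.4 kg.
Tool frame: the origin (TCP) lies on the centre line of the jaws, within the pads' length; the fingertips stand 25 mm ahead of it and the grasp point (between the pads) lies 6 mm ahead of it; z points along the fingers, y is the line along which they close (so a half turn about z gives the same grasp; the last joint's range is limited). The gripper opens to 94 mm and grips with 3 to 60 N. Pads are 16 mm wide; open, the fingers measure 119 mm over their backs; the gripper's body (75 mm by 177 mm) begins 78 mm behind the grasp point.
Start: joints at [1.069, 0.207, 1.542, -0, 1.393, -0.15], TCP at [0.198, 0.54, 0.23] pointing down, gripper open.
Joint ranges: [-2.73, 2.73], [-0.86, 2.22], [0.23, 2.46], [-1.11, 4.25], [0.08, 2.63], [-2.82, 2.82]. Speed limits (rad/s): [2.79, 2.79, 3.14, 3.14, 3.14, 3.14].

### API

Orientations are given as a unit quaternion [x, y, z, w].
In Python, from workcell import arm, viewer gives the robot as it stands.
- The arm moves only by the shell command python3 -m handwheel 'ROWS' [FORCE]. ROWS is JSON, a list of rows, each an object of numbers: "dx", "dy", "dz": the shift along the tool's x, y, z in units of 100 mm (1.0 is 100 mm); "ax", "ay", "az": the turn, a rotation vector about the tool's x, y, z in units of 90 degrees (1.0 is 90 degrees); "grip": the opening, from 0 (shut) to 1 (fully open). In form: [{"dx": .., "dy": .., "dz": .., "ax": .., "ay": .., "az": .., "grip": ..}, ...]. A call has 1 to 5 rows; each row shifts and turns the commanded pose from where the row before left it, along the tool's axes as they then stand; what a row does not reach is not made up. A row lasts 1/8 s, in which the tool goes at most 62.5 mm and 10.7 degrees, less where a joint would pass 70% of its speed; a pose out of reach is approached as far as the arm can. A call with a number of a shift or a turn outside -1 to 1 is refused whole. A call with a gripper value outside its range is refused whole. The fingers move at their own pace and stop on an object; FORCE is the grip in N (left out, the last holds). Time passes only in rows, so rows that do not move let the fingers close. It gives the time, the measured TCP pose, the force, the opening and the grip force at its end, in the units of the state.
- arm.state(): the state, without advancing time (a new reading comes with each control period).
- viewer.camera(name): name is "side" or "top" or "wrist"; returns the picture (420x560x3 uint8, blue, green, red); there is no depth.
- viewer.get_calibration(name): a dict with "vertical_fov" (degrees; the focal length in pixels is half the picture's height over the tangent of half this angle, whatever the lens; pixels are square), "cx", "cy" (the principal point, pixels), "cam_to_world" (4x4, takes a point from camera to world coordinates); the wrist camera has in their place "T_tool_cam" (4x4, takes a point from camera to tool coordinates, whose origin is the TCP and whose axes are the flange's). Camera axes: x right, y down, z forward; pixel columns grow to the right and rows downward; lengths in m; the calibration is good to about 2 mm. A picture is of the moment at which its call begins: read the wrist's pose just before it. get_calibration takes no time and is no camera call.
- arm.job_done(): hands the job in; it is judged then, once.
The state is a dict: "clock": time; "qpos": joint angles; "joint_velocities": joint speeds; "effort": joint torques, N m; "tool_pos": TCP position; "tcp_rot": TCP orientation; "wrist_force": force on the tool from outside, world axes, zero at the start; "moment": the same for the moment, N m; "grip_width": opening from 0.0 (shut) to 1.0 (fully open); "gripper_force": force on a finger pad.
Only numpy, scipy, OpenCV 4.12 (cv2) and the standard library are available. Lean on these libraries where they do the work, as an engineer would, in place of code of your own. Each camera call takes 0.05 s, during which the arm holds its last target. There are 200 camera calls.

### The job

Clear the bench for the night: put the four capped reagent containers (square bottle, oblong bottle, large vial, small vial) into the grey refrigerator rack, each upright and fully down in the one pocket shaped for it, set down gently and not dropped. Leave the two opened, uncapped empties standing where they are on the bench.

Things in the scene. Friction and masses are not known exactly. Their poses are not given: they have to be found in the camera images.
- square_bottle_center (a point): Capped square reagent bottle, white plastic: body 42 x 42 mm and 60 mm high, white ribbed screw cap 30 mm across, 80 mm high in all, about 115 g. Frame: origin on the vertical axis half-way up, z up, x and y square to its sides.
- oblong_bottle_center (a point): Capped oblong reagent bottle, white plastic: body 26 mm (along its x) by 46 mm (along its y) and 56 mm high, white ribbed cap 23 mm across, 72 mm high in all, about 70 g. Frame: origin on the vertical axis half-way up, z up.
- large_vial_center (a point): Capped large round vial, amber glass with paper label: body 38 mm across and 50 mm high, sloping shoulder to 55 mm, white ribbed cap 28 mm across, 70 mm high in all, about 85 g. Frame: origin on the vertical axis half-way up, z up.
- small_vial_center (a point): Capped small round vial, amber glass with paper label: body 26 mm across and 44 mm high, sloping shoulder to 49 mm, white ribbed cap 21 mm across, 60 mm high in all, about 35 g. Frame: origin on the vertical axis half-way up, z up.
- empty_bottle_center (a point): Opened, empty square bottle, to be left standing: same 42 x 42 mm white body, but no cap, only a narrow open neck 24 mm across with a dark mouth; 73 mm high, about 25 g, easily knocked. Frame: origin on the vertical axis half-way up, z up.
- empty_vial_center (a point): Opened, empty large vial, to be left standing: same 38 mm amber glass body, but no cap, only an open amber neck 24 mm across with a dark mouth; 64 mm high, about 40 g, easily knocked. Frame: origin on the vertical axis half-way up, z up.
- pocket_square (a point): White adapter block, 66 x 66 mm, in the grey refrigerator rack, with one square pocket, 54 x 54 mm, for the square bottle (6 mm play a side). 12 mm deep. Point: centre of its dark floor, 6 mm above the bench (z = 0); x and y square to its sides. The rack is a fixed low grey tray (72 x 278 mm, walls 14 mm high) with four such adapters in one row along its y, 68 mm apart, in any order.
- pocket_oblong (a point): White adapter block, 66 x 66 mm, in the grey refrigerator rack, with one oblong pocket, 38 mm along its x by 56 mm along its y (the row), for the oblong bottle (6 and 5 mm play a side, so it goes in with its 46 mm side along the row). 12 mm deep. Point: centre of its dark floor, 6 mm above the bench (z = 0); x across the row, y along the row of four.
- pocket_large (a point): White adapter block, 66 x 66 mm, in the grey refrigerator rack, with one round pocket 50 mm across, for the large vial (6 mm play all round). 12 mm deep. Point: centre of its dark floor, 6 mm above the bench (z = 0); x across the row, y along the row. To keep the fingertips above the rims, hold the containers 42 to 46 mm above their feet and close the fingers across the row.
- pocket_small (a point): White adapter block, 66 x 66 mm, in the grey refrigerator rack, with one round pocket 38 mm across, for the small vial (6 mm play all round). 12 mm deep. Point: centre of its dark floor, 6 mm above the bench (z = 0); x across the row, y along the row. A green tip box and a tube rack (up to 95 mm high) stand beyond the work, past x = 0.7 m.

How it is judged:
At the end, for the whole second after the job is handed in: Each of the four capped containers stands in its own pocket: axis within 12 mm of the pocket's centre, foot within 5 mm of the pocket's floor, tilted less than 0.1 rad, at rest (under 20 mm/s); both open empties stand upright (under 0.1 rad) within 25 mm of where they started (horizontal distance between square_bottle_center and pocket_square below 0.012 m and z of square_bottle_center in the frame of pocket_square between 0.035 and 0.045 m and angle between each of square_bottle_center, oblong_bottle_center, large_vial_center, small_vial_center, empty_bottle_center, empty_vial_center's own z axis and vertical below 0.1 rad and linear speed of each of square_bottle, oblong_bottle, large_vial, small_vial below 0.02 m/s and horizontal distance between oblong_bottle_center and pocket_oblong below 0.012 m and z of oblong_bottle_center in the frame of pocket_oblong between 0.031 and 0.041 m and horizontal distance between large_vial_center and pocket_large below 0.012 m and z of large_vial_center in the frame of pocket_large between 0.03 and 0.04 m and horizontal distance between small_vial_center and pocket_small below 0.012 m and z of small_vial_center in the frame of pocket_small between 0.025 and 0.035 m and distance of each of empty_bottle_center, empty_vial_center from where it was at the start of the episode below 0.025 m); the robot touches nothing.
It fails at once if an open empty is knocked over or moved more than 25 mm (distance of any of empty_bottle_center, empty_vial_center from where it was at the start of the episode above 0.025 m or angle between any of empty_bottle_center, empty_vial_center's own z axis and vertical above 0.35 rad).
It fails at once if a container is dropped (falls free from more than about 35 mm) ((linear speed of square_bottle above 0.8 m/s and contact force between square_bottle and the fingers below 0.05 N) or (linear speed of oblong_bottle above 0.8 m/s and contact force between oblong_bottle and the fingers below 0.05 N) or (linear speed of large_vial above 0.8 m/s and contact force between large_vial and the fingers below 0.05 N) or (linear speed of small_vial above 0.8 m/s and contact force between small_vial and the fingers below 0.05 N)).
It also fails if it takes over 112 s, if anything falls off the work surface, if the arm or the gripper's body presses on something with over 40 N, if the wrist force passes 120 N, or if a joint passes its speed limit or range.

## Working session

There is one attempt and no reset: what is moved stays moved. The work goes in short steps, Python scripts to look and compute and a shell command to move; the robot and the scene stay as the last step left them, time stands still between calls to the robot, and variables do not carry over. Pictures are saved under pics/ and viewed, at most 14 in all, crops included, and the job is handed in when it is done.

```bash
mkdir -p pics; ls; python3 - <<'E'
from workcell import arm, viewer
import cv2, numpy as np
for n in ("top","side"):
    im=viewer.camera(n); cv2.imwrite(f"pics/{n}0.png",im)
np.set_printoptions(precision=4,suppress=True)
for n in ("top","side","wrist"): print(n,viewer.get_calibration(n))
s=arm.state(); print(s)
E
```

```text
pics
top {'vertical_fov': 43.02078352084781, 'cx': 284.93007113074236, 'cy': 210.38767620830458, 'cam_to_world': array([[-0.0247, -0.9944,  0.1026,  0.4034],
       [-0.9997,  0.0252,  0.0041,  0.0241],
       [-0.0067, -0.1025, -0.9947,  1.3476],
       [ 0.    ,  0.    ,  0.    ,  1.    ]])}
side {'vertical_fov': 43.05706685188574, 'cx': 284.5594436309115, 'cy': 206.5034106229992, 'cam_to_world': array([[ 0.9456, -0.1911,  0.2634,  0.2309],
       [-0.3248, -0.506 ,  0.799 , -0.9387],
       [-0.0194, -0.8411, -0.5406,  0.7003],
       [ 0.    ,  0.    ,  0.    ,  1.    ]])}
wrist {'vertical_fov': 66.31289075955124, 'cx': 278.7647640757172, 'cy': 205.82148976834236, 'T_tool_cam': array([[ 0.0006, -0.963 , -0.2694,  0.0775],
       [ 1.    ,  0.0007, -0.0001,  0.0007],
       [ 0.0003, -0.2694,  0.963 , -0.154 ],
       [ 0.    ,  0.    ,  0.    ,  1.    ]])}
{'clock': 0.1, 'qpos': array([ 1.0695,  0.2074,  1.5428, -0.    ,  1.3935, -0.1505]), 'joint_velocities': array([-0.0015, -0.0009, -0.0023,  0.0012,  0.0023,  0.    ]), 'effort': array([ -0.001 , -37.1863, -28.2294,   0.07  ,   0.0311,  -0.0001]), 'tool_pos': array([0.1973, 0.5394, 0.2294]), 'tcp_rot': array([ 0.1745,  0.9847, -0.001 , -0.0003]), 'wrist_force': array([ 0.2023,  0.8841, -0.4822]), 'moment': array([-0.0065, -0.0032,  0.0344]), 'gripper_force': 0.0, 'grip_width': 1.0002713945934627}
```

View pics/top0.png

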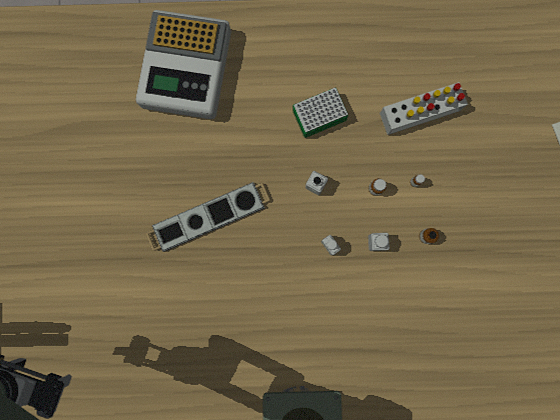

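View pics/side0.png

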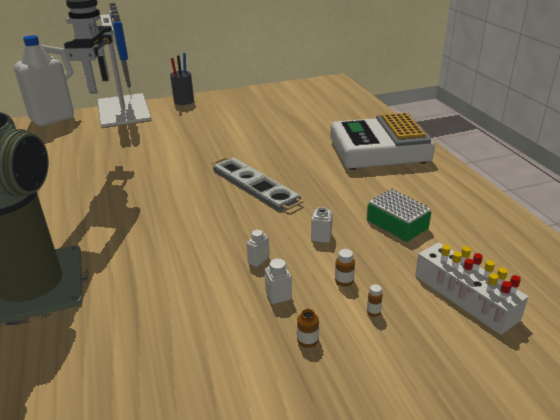

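The top view shows the rack at columns 155–265, rows 185–250. The containers are empty square (317,182), large vial (379,186), small vial (419,180), oblong (332,244), square (379,242) and empty vial (431,236). I'll enlarge these regions.

```bash
python3 - <<'E'
import cv2, numpy as np
im=cv2.imread("pics/top0.png")
a=cv2.resize(im[170:260,145:275],None,fx=5,fy=5,interpolation=cv2.INTER_CUBIC)[:300]
a=cv2.resize(im[178:256,145:275],(500,300),interpolation=cv2.INTER_CUBIC)
b=cv2.resize(im[165:260,300:450],(474,300),interpolation=cv2.INTER_CUBIC)
o=np.zeros((600,500,3),np.uint8);o[:300]=a;o[300:,:474]=b
cv2.imwrite("pics/crop0.png",o)
E
```

```text
(no output)
```

View pics/crop0.png

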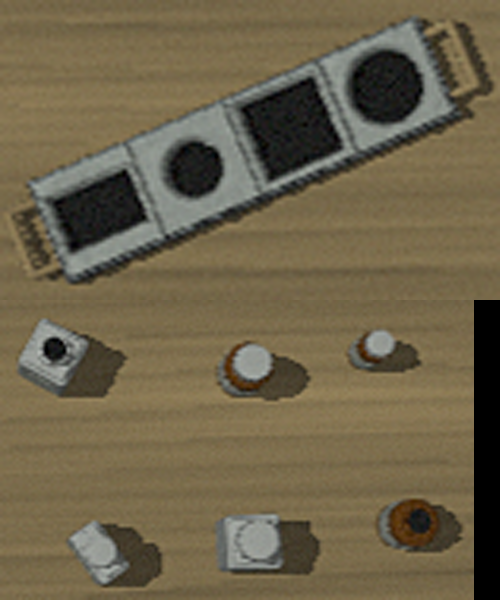

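```bash
cat > h.py <<'E'
from workcell import arm, viewer
import cv2, numpy as np
from scipy.spatial.transform import Rotation as R
np.set_printoptions(precision=4,suppress=True)
def cal(n,s=None):
    c=viewer.get_calibration(n)
    if n=="wrist":
        T=np.eye(4);T[:3,:3]=R.from_quat(s["tcp_rot"]).as_matrix();T[:3,3]=s["tool_pos"]
        M=T@c["T_tool_cam"]
    else: M=c["cam_to_world"]
    return 210/np.tan(np.radians(c["vertical_fov"])/2),c["cx"],c["cy"],M
def cast(n,uv,z,s=None):
    f,cx,cy,M=cal(n,s); d=M[:3,:3]@np.array([(uv[0]-cx)/f,(uv[1]-cy)/f,1])
    return M[:3,3]+d*(z-M[2,3])/d[2]
def project(n,p,s=None):
    f,cx,cy,M=cal(n,s); q=M[:3,:3].T@(np.asarray(p)-M[:3,3]); return np.array([cx+f*q[0]/q[2],cy+f*q[1]/q[2]])
def shot(name):
    s=arm.state(); im=viewer.camera("wrist"); cv2.imwrite(f"pics/{name}.png",im); return s,im
def go(x,y,z,close=None):
    """moves (in row units) to reach TCP x,y,z pointing down, fingers closing along heading 'close' (rad)"""
    s=arm.state(); r=R.from_quat(s["tcp_rot"]); M=r.as_matrix()
    yaw=np.arctan2(M[1,1],M[0,1]); t=0 if close is None else (close-yaw+np.pi/2)%np.pi-np.pi/2
    G=(R.from_rotvec([0,0,t])*r).as_matrix()
    # level the tool: exact down with the wanted heading
    yg=G[:,1].copy(); yg[2]=0; yg/=np.linalg.norm(yg); zg=np.array([0,0,-1.]); G=np.c_[np.cross(yg,zg),yg,zg]
    rv=R.from_matrix(M.T@G).as_rotvec()/(np.pi/2)
    d=np.array([x,y,z])-s["tool_pos"]
    print("clock %.1f"%s["clock"],"yaw %.3f"%yaw,"now",s["tool_pos"],"| turn units ax,ay,az",rv,"| shift units before turn",M.T@d/.1,"after turn",G.T@d/.1, "q6 %.2f"%s["qpos"][5],"az->q1 %.2f"%np.arctan2(y,x))
E
python3 - <<'E'
from h import *
for n,u,z in [("large",(380.1,184.6),.07),("small",(420.3,179.2),.06),("oblong",(332.6,244.1),.072),("square",(382,241.3),.08),("emptyB",(317.1,180.5),.073),("emptyV",(432.3,234.6),.064),
 ("p_obl",(171,232.6),.018),("p_small",(195.4,221.7),.018),("p_sq",(220.9,211.3),.018),("p_large",(245.4,200.4),.018)]:
    print(n,cast("top",u,z))
E
```

```text
large [ 0.5921 -0.2024  0.07  ]
small [ 0.6043 -0.3027  0.06  ]
oblong [ 0.4511 -0.0825  0.072 ]
square [ 0.4545 -0.1993  0.08  ]
emptyB [ 0.6055 -0.0502  0.073 ]
emptyV [ 0.4683 -0.3236  0.064 ]
p_obl [0.4919 0.3159 0.018 ]
p_small [0.5178 0.2546 0.018 ]
p_sq [0.5423 0.1903 0.018 ]
p_large [0.5683 0.1284 0.018 ]
```

The pockets run, from left to right, oblong, small, square, large, and the row heading is about -1.18 rad. Next I'll go over the rack for a close look.

```bash
python3 -c "
from h import *
go(.53,.222,.25,.387)"
```

```text
clock 0.1 yaw 1.220 now [0.1973 0.5394 0.2294] | turn units ax,ay,az [-0.0013  0.0004  0.5303] | shift units before turn [-4.215  -1.8375 -0.2035] after turn [-4.1947  1.8832 -0.206 ] q6 -0.15 az->q1 0.40
```

```bash
python3 -m handwheel '[{"az":0.106},{"az":0.106},{"az":0.106},{"az":0.106},{"az":0.106}]'
python3 -m handwheel '[{"dx":-0.5,"dy":0.22},{"dx":-0.5,"dy":0.22},{"dx":-0.5,"dy":0.22},{"dx":-0.5,"dy":0.22},{"dx":-0.5,"dy":0.22,"dz":-0.1}]'
python3 -m handwheel '[{"dx":-0.5,"dy":0.22},{"dx":-0.5,"dy":0.22},{"dx":-0.5,"dy":0.22},{"dx":-0.2,"dy":0.12,"dz":-0.1},{"dx":0}]'
python3 - <<'E'
from h import *
go(.53,.222,.25,.387)
shot("rack")
E
```

```text
clock 0.1 yaw 1.220 now [0.1973 0.5394 0.2294] | turn units ax,ay,az [-0.0013  0.0004  0.5303] | shift units before turn [-4.215  -1.8375 -0.2035] after turn [-4.1947  1.8832 -0.206 ] q6 -0.15 az->q1 0.40validation failed for argument at $[0]...
validation failed for argument at $[0]...
validation failed for argument at $[0]...
```

View pics/rack.png

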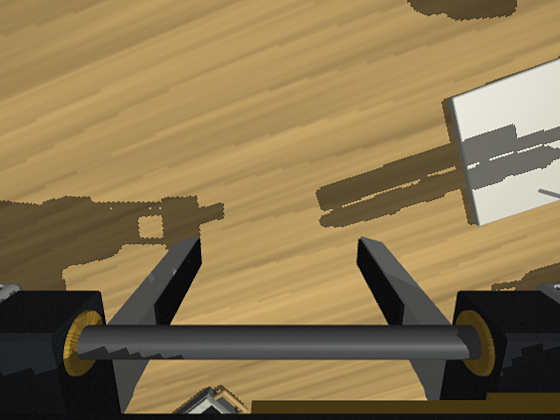

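The rows evidently need every field, and this view only covers the +x side of the tool. I'll resend with full rows, aiming for (0.545, 0.185, 0.36).

```bash
python3 -m handwheel '[{"dx":0,"dy":0,"dz":0,"ax":0,"ay":0,"az":0.106,"grip":1},{"dx":0,"dy":0,"dz":0,"ax":0,"ay":0,"az":0.106,"grip":1},{"dx":0,"dy":0,"dz":0,"ax":0,"ay":0,"az":0.106,"grip":1},{"dx":0,"dy":0,"dz":0,"ax":0,"ay":0,"az":0.106,"grip":1},{"dx":0,"dy":0,"dz":0,"ax":0,"ay":0,"az":0.106,"grip":1}]'
python3 -c "
from h import *
go(.545,.185,.36,.387)"
```

```text
clock: 0.78
tool_pos: [0.1974, 0.5397, 0.23]
tcp_rot: [0.56, 0.828, -0.0, 0.0]
wrist_force: [0.2, -0.1, 0.2]
grip_width: 1.001
gripper_force: 0.0
clock 0.8 yaw 0.382 now [0.1974 0.5397 0.23  ] | turn units ax,ay,az [-0.0005  0.0004 -0.0032] | shift units before turn [-4.5877  1.9018 -1.2991] after turn [-4.5964  1.8798 -1.3004] q6 0.69 az->q1 0.33
```

```bash
python3 -m handwheel '[{"dx":-0.5,"dy":0.2,"dz":-0.13,"ax":0,"ay":0,"az":0,"grip":1},{"dx":-0.5,"dy":0.2,"dz":-0.13,"ax":0,"ay":0,"az":0,"grip":1},{"dx":-0.5,"dy":0.2,"dz":-0.13,"ax":0,"ay":0,"az":0,"grip":1},{"dx":-0.5,"dy":0.2,"dz":-0.13,"ax":0,"ay":0,"az":0,"grip":1},{"dx":-0.5,"dy":0.2,"dz":-0.13,"ax":0,"ay":0,"az":0,"grip":1}]'
python3 -m handwheel '[{"dx":-0.5,"dy":0.2,"dz":-0.13,"ax":0,"ay":0,"az":0,"grip":1},{"dx":-0.5,"dy":0.2,"dz":-0.13,"ax":0,"ay":0,"az":0,"grip":1},{"dx":-0.5,"dy":0.2,"dz":-0.13,"ax":0,"ay":0,"az":0,"grip":1},{"dx":-0.5,"dy":0.2,"dz":-0.13,"ax":0,"ay":0,"az":0,"grip":1},{"dx":-0.1,"dy":0.1,"dz":-0.13,"ax":0,"ay":0,"az":0,"grip":1}]'
python3 -m handwheel '[{"dx":0,"dy":0,"dz":0,"ax":0,"ay":0,"az":0,"grip":1},{"dx":0,"dy":0,"dz":0,"ax":0,"ay":0,"az":0,"grip":1}]'
python3 - <<'E'
from h import *
go(.545,.185,.36,.387)
s,im=shot("rack2")
import pickle;pickle.dump(s,open("rack2.pkl","wb"))
E
```

```text
clock: 1.4
tool_pos: [0.3854, 0.3449, 0.2956]
tcp_rot: [0.558, 0.83, -0.0, -0.0]
wrist_force: [0.9, 0.4, 0.3]
grip_width: 1.0
gripper_force: 0.0
clock: 2.02
tool_pos: [0.5489, 0.1829, 0.3599]
tcp_rot: [0.56, 0.829, -0.001, -0.0]
wrist_force: [-0.1, -0.1, 0.1]
grip_width: 1.003
gripper_force: 0.0
clock: 2.28
tool_pos: [0.5464, 0.1863, 0.3596]
tcp_rot: [0.557, 0.83, -0.0, -0.001]
wrist_force: [-1.2, 0.4, -0.6]
grip_width: 1.002
gripper_force: 0.0
clock 2.3 yaw 0.388 now [0.5464 0.1863 0.3596] | turn units ax,ay,az [-0.001  -0.0004  0.0008] | shift units before turn [-0.0069 -0.0185 -0.0042] after turn [-0.0069 -0.0184 -0.0043] q6 -0.21 az->q1 0.33
```

View pics/rack2.png

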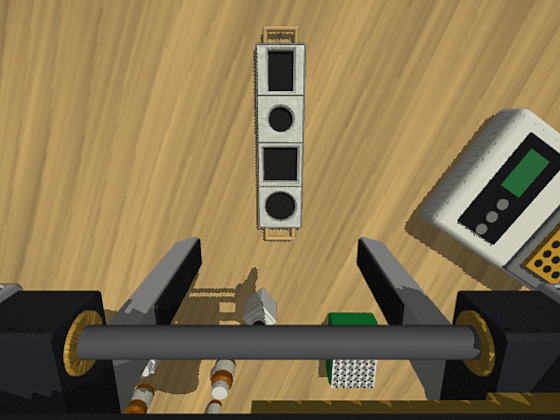

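The whole rack is visible, columns 255–305, rows 42–230. From the top the pockets are oblong, small, square, large. I'll measure the outline and the pockets.

```bash
python3 - <<'E'
from h import *
import pickle
s=pickle.load(open("rack2.pkl","rb")); im=cv2.imread("pics/rack2.png")
hsv=cv2.cvtColor(im,cv2.COLOR_BGR2HSV)
roi=np.zeros(im.shape[:2],np.uint8); roi[30:245,240:320]=1
white=((hsv[...,1]<40)&(hsv[...,2]>110)&(roi>0)).astype(np.uint8)
dark=((hsv[...,2]<60)&(roi>0)).astype(np.uint8)
cs,_=cv2.findContours(cv2.morphologyEx(white,cv2.MORPH_CLOSE,np.ones((5,5))),cv2.RETR_EXTERNAL,cv2.CHAIN_APPROX_NONE)
c=max(cs,key=cv2.contourArea); r=cv2.minAreaRect(c); b=cv2.boxPoints(r); print(r,b)
B=np.array([cast("wrist",p,.016,s)[:2] for p in b]); print(B,"center",B.mean(0))
print("sides",np.linalg.norm(B-np.roll(B,-1,0),axis=1))
n,_,st,ce=cv2.connectedComponentsWithStats(dark)
for i in range(1,n):
    if st[i,4]>150: print(st[i],ce[i],"floor",cast("wrist",ce[i],.006,s),"rim",cast("wrist",ce[i],.018,s))
E
```

```text
((280.5, 135.5), (185.0, 49.0), 90.0) [[256.  43.]
 [305.  43.]
 [305. 228.]
 [256. 228.]]
[[0.4501 0.3386]
 [0.514  0.3647]
 [0.6241 0.1118]
 [0.5498 0.0814]] center [0.5345 0.2241]
sides [0.069  0.2758 0.0803 0.2759]
[268  51  25  40 973] [280.333   70.3926] floor [0.495  0.3196 0.006 ] rim [0.4956 0.3182 0.018 ]
[269 107  23  25 453] [280.0861 118.7991] floor [0.5207 0.2561 0.006 ] rim [0.5207 0.2561 0.018 ]
[ 263  147   34   33 1057] [280.0435 163.4125] floor [0.5466 0.1931 0.006 ] rim [0.5459 0.1946 0.018 ]
[266 192  29  28 628] [279.8806 205.3232] floor [0.5725 0.1293 0.006 ] rim [0.5712 0.1324 0.018 ]
```

```bash
python3 -m handwheel '[{"dx":-0.5,"dy":-0.2,"dz":0,"ax":0,"ay":0,"az":0,"grip":1},{"dx":-0.5,"dy":-0.2,"dz":0,"ax":0,"ay":0,"az":0,"grip":1},{"dx":-0.5,"dy":-0.2,"dz":0,"ax":0,"ay":0,"az":0,"grip":1},{"dx":-0.5,"dy":-0.2,"dz":0,"ax":0,"ay":0,"az":0,"grip":1},{"dx":-0.5,"dy":-0.2,"dz":0,"ax":0,"ay":0,"az":0,"grip":1}]'
python3 -m handwheel '[{"dx":-0.5,"dy":-0.2,"dz":0,"ax":0,"ay":0,"az":0,"grip":1},{"dx":-0.5,"dy":-0.2,"dz":0,"ax":0,"ay":0,"az":0,"grip":1},{"dx":-0.3,"dy":-0.16,"dz":0,"ax":0,"ay":0,"az":0,"grip":1},{"dx":0,"dy":0,"dz":0,"ax":0,"ay":0,"az":0,"grip":1},{"dx":0,"dy":0,"dz":0,"ax":0,"ay":0,"az":0,"grip":1}]'
python3 - <<'E'
from h import *
s,im=shot("obj")
import pickle;pickle.dump(s,open("obj.pkl","wb")); print(s["tool_pos"])
E
```

```text
clock: 2.95
tool_pos: [0.5484, -0.0836, 0.3599]
tcp_rot: [0.557, 0.831, -0.0, -0.0]
wrist_force: [0.8, -0.5, -0.2]
grip_width: 0.999
gripper_force: 0.0
clock: 3.58
tool_pos: [0.5464, -0.2233, 0.3601]
tcp_rot: [0.557, 0.83, 0.0, -0.001]
wrist_force: [0.4, -0.2, 0.0]
grip_width: 0.997
gripper_force: 0.0
[ 0.5464 -0.2233  0.3601]
```

View pics/obj.png

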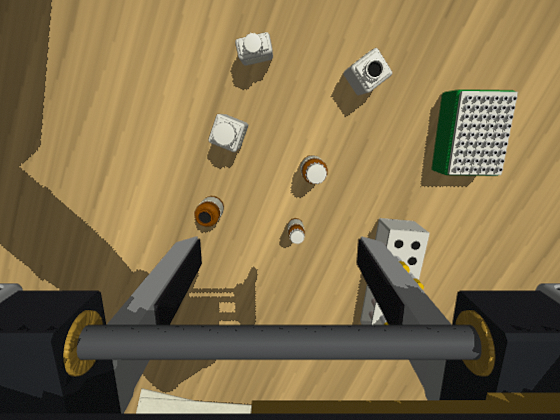

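All six are visible. Caps: oblong (252,43), square (224,133), large vial (316,173), small vial (297,237). The empties are at (375,68) and (207,215). An enlarged crop should give the cap centres and the orientation.

```bash
python3 - <<'E'
from h import *
im=cv2.imread("pics/obj.png")
o=np.zeros((560,700,3),np.uint8)
o[:280,:350]=cv2.resize(im[25:95,225:312],(350,280),interpolation=cv2.INTER_CUBIC)
o[280:,:350]=cv2.resize(im[105:175,190:277],(350,280),interpolation=cv2.INTER_CUBIC)
o[:280,350:]=cv2.resize(im[145:215,280:367],(350,280),interpolation=cv2.INTER_CUBIC)
o[280:,350:]=cv2.resize(im[205:275,260:347],(350,280),interpolation=cv2.INTER_CUBIC)
cv2.imwrite("pics/objc.png",o)
E
```

```text
(no output)
```

View pics/objc.png

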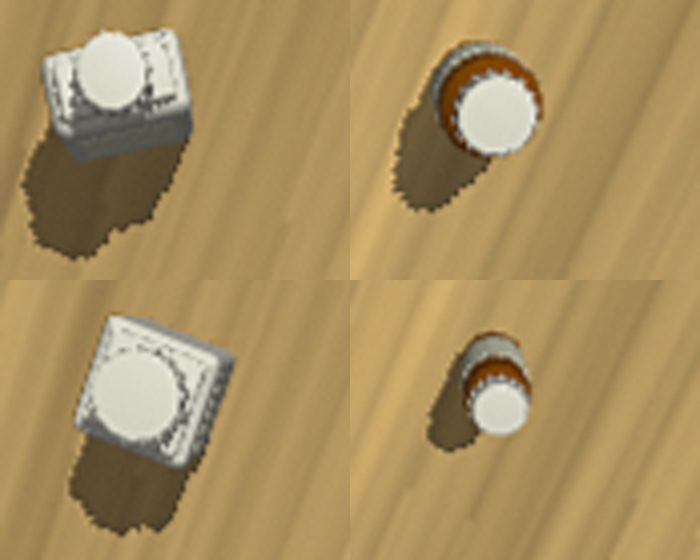

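```bash
python3 - <<'E'
from h import *
import pickle
s=pickle.load(open("obj.pkl","rb"))
for n,u,z in [("oblong",(252.8,42.75),.072),("square",(224.8,133.5),.08),("large",(316.3,174),.07),("small",(296.8,237),.06),("emptyB",(374.5,68.5),.073),("emptyV",(206.5,216),.064)]:
    print(n,cast("wrist",u,z,s))
f=lambda p,x0,y0:(x0+p[0]/4.023,y0+p[1]/4)
def ang(a,b,x0,y0,z,):
    d=(cast("wrist",f(b,x0,y0),z,s)-cast("wrist",f(a,x0,y0),z,s)); return np.arctan2(d[1],d[0]),np.linalg.norm(d)
print("oblong long",ang((75,130),(188,113),225,25,.056),ang((50,58),(178,32),225,25,.056))
print("sq",ang((78,145),(188,187),190,105,.06),ang((112,38),(78,145),190,105,.06),ang((112,38),(235,78),190,105,.06))
go(.452,-.196,.25,.05)
E
```

```text
oblong [ 0.4541 -0.0809  0.072 ]
square [ 0.4602 -0.1978  0.08  ]
large [ 0.5957 -0.2024  0.07  ]
small [ 0.6095 -0.3024  0.06  ]
emptyB [ 0.6083 -0.05    0.073 ]
emptyV [ 0.4732 -0.3211  0.064 ]
oblong long (np.float64(0.5272115992313421), np.float64(0.0372111764245306)) (np.float64(0.5716220453544715), np.float64(0.041902562467612335))
sq (np.float64(0.021105453515269365), np.float64(0.04016454156246841)) (np.float64(-1.5438431659063723), np.float64(0.03822516550852004)) (np.float64(0.07997423109337476), np.float64(0.04327686798593863))
clock 3.6 yaw 0.390 now [ 0.5466 -0.223   0.3603] | turn units ax,ay,az [-0.0001 -0.0006  0.2162] | shift units before turn [ 0.6082 -0.7722  1.1034] after turn [ 0.3172 -0.9309  1.1029] q6 -0.92 az->q1 -0.41
```

```bash
python3 -m handwheel '[{"dx":0,"dy":0,"dz":0.5,"ax":0,"ay":0,"az":0.113,"grip":1},{"dx":0,"dy":0,"dz":0.5,"ax":0,"ay":0,"az":0.113,"grip":1},{"dx":0,"dy":0,"dz":0.5,"ax":0,"ay":0,"az":0,"grip":1},{"dx":0,"dy":0,"dz":0,"ax":0,"ay":0,"az":0,"grip":1}]'
python3 -c "
from h import *
go(.4575,-.1985,.05,.035)"
```

```text
clock: 4.12
tool_pos: [0.5436, -0.2213, 0.2058]
tcp_rot: [0.695, 0.719, -0.001, -0.005]
wrist_force: [-0.0, 0.2, 0.9]
grip_width: 0.998
gripper_force: 0.0
clock 4.1 yaw 0.035 now [ 0.5436 -0.2213  0.2058] | turn units ax,ay,az [-0.0057 -0.0038 -0.    ] | shift units before turn [ 0.2489 -0.8389  1.5668] after turn [ 0.2583 -0.8528  1.5577] q6 -0.57 az->q1 -0.41
```

```bash
python3 -m handwheel '[{"dx":0.13,"dy":-0.43,"dz":0,"ax":0,"ay":0,"az":0,"grip":1},{"dx":0.13,"dy":-0.43,"dz":0,"ax":0,"ay":0,"az":0,"grip":1},{"dx":0,"dy":0,"dz":0.5,"ax":0,"ay":0,"az":0,"grip":1},{"dx":0,"dy":0,"dz":0,"ax":0,"ay":0,"az":0,"grip":1},{"dx":0,"dy":0,"dz":0,"ax":0,"ay":0,"az":0,"grip":1}]'
python3 -c "
from h import *
go(.4575,-.1985,.05,.035)
shot('sq1')
viewer_im=viewer.camera('side'); cv2.imwrite('pics/side1.png',viewer_im)"
```

```text
clock: 4.75
tool_pos: [0.4616, -0.2023, 0.1632]
tcp_rot: [0.695, 0.719, 0.0, 0.002]
wrist_force: [0.3, 0.1, -0.1]
grip_width: 1.0
gripper_force: 0.0
clock 4.8 yaw 0.033 now [ 0.4616 -0.2023  0.1632] | turn units ax,ay,az [ 0.0021  0.0014 -0.001 ] | shift units before turn [ 0.0423 -0.0432  1.1314] after turn [ 0.0398 -0.0393  1.1316] q6 -0.62 az->q1 -0.41
```

View pics/sq1.png

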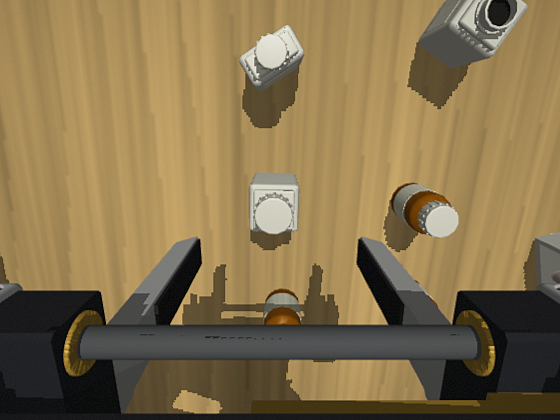

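The square bottle is square to the jaws, with its cap at (274,216). The oblong cap is at (271,51) and the large vial cap at (440,220).

```bash
python3 -c "
from h import *
s=arm.state()
print(cast('wrist',(274,216),.08,s),cast('wrist',(271,51),.072,s),cast('wrist',(440,220),.07,s))
a=cast('wrist',(259,87),.056,s)-cast('wrist',(303,56),.056,s);print(np.arctan2(a[1],a[0])+np.pi)
go(.458,-.1985,.05,.035)"
```

```text
[ 0.4594 -0.1988  0.08  ] [ 0.4537 -0.0809  0.072 ] [ 0.5938 -0.201   0.07  ]
0.6143316516201702
clock 4.8 yaw 0.033 now [ 0.4618 -0.2027  0.1631] | turn units ax,ay,az [ 0.0024  0.0017 -0.0012] | shift units before turn [ 0.046  -0.0405  1.1306] after turn [ 0.0431 -0.0362  1.1309] q6 -0.62 az->q1 -0.41
```

```bash
python3 -m handwheel '[{"dx":0.04,"dy":-0.03,"dz":0.4,"ax":0,"ay":0,"az":0,"grip":1},{"dx":0,"dy":0,"dz":0.4,"ax":0,"ay":0,"az":0,"grip":1},{"dx":0,"dy":0,"dz":0.33,"ax":0,"ay":0,"az":0,"grip":1},{"dx":0,"dy":0,"dz":0,"ax":0,"ay":0,"az":0,"grip":1},{"dx":0,"dy":0,"dz":0,"ax":0,"ay":0,"az":0,"grip":1}]'
python3 -m handwheel '[{"dx":0,"dy":0,"dz":0,"ax":0,"ay":0,"az":0,"grip":0.7},{"dx":0,"dy":0,"dz":0,"ax":0,"ay":0,"az":0,"grip":0.55},{"dx":0,"dy":0,"dz":0,"ax":0,"ay":0,"az":0,"grip":0.4},{"dx":0,"dy":0,"dz":0,"ax":0,"ay":0,"az":0,"grip":0.3},{"dx":0,"dy":0,"dz":0,"ax":0,"ay":0,"az":0,"grip":0.3}]' 15
python3 -m handwheel '[{"dx":0,"dy":0,"dz":0,"ax":0,"ay":0,"az":0,"grip":0.3},{"dx":0,"dy":0,"dz":-0.2,"ax":0,"ay":0,"az":0,"grip":0.3},{"dx":0,"dy":0,"dz":-0.4,"ax":0,"ay":0,"az":0,"grip":0.3},{"dx":0,"dy":0,"dz":-0.4,"ax":0,"ay":0,"az":0,"grip":0.3},{"dx":0,"dy":0,"dz":-0.4,"ax":0,"ay":0,"az":0,"grip":0.3}]'
python3 -c "
from h import *
go(.5447,.1922,.2,.388)"
```

```text
clock: 5.48
tool_pos: [0.4583, -0.1988, 0.0492]
tcp_rot: [0.695, 0.719, 0.0, 0.002]
wrist_force: [0.1, -0.1, 0.0]
grip_width: 1.0
gripper_force: 0.0
clock: 6.1
tool_pos: [0.4565, -0.1978, 0.0474]
tcp_rot: [0.696, 0.718, -0.0, -0.0]
wrist_force: [-0.3, -0.2, 0.2]
grip_width: 0.507
gripper_force: 0.0
clock: 6.72
tool_pos: [0.4561, -0.1975, 0.1882]
tcp_rot: [0.696, 0.718, -0.0, -0.001]
wrist_force: [1.5, -1.2, -0.6]
grip_width: 0.447
gripper_force: 14.9
clock 6.7 yaw 0.032 now [ 0.4561 -0.1975  0.1882] | turn units ax,ay,az [-0.0005 -0.0005 -0.2263] | shift units before turn [ 3.8661  1.0124 -0.1169] after turn [ 3.2718  2.2949 -0.1185] q6 -0.62 az->q1 0.34
```

```bash
python3 -m handwheel '[{"dx":0,"dy":0,"dz":-0.1,"ax":0,"ay":0,"az":-0.113,"grip":0.3},{"dx":0,"dy":0,"dz":-0.1,"ax":0,"ay":0,"az":-0.113,"grip":0.3},{"dx":0.4,"dy":0.28,"dz":0,"ax":0,"ay":0,"az":0,"grip":0.3},{"dx":0.4,"dy":0.28,"dz":0,"ax":0,"ay":0,"az":0,"grip":0.3},{"dx":0.4,"dy":0.28,"dz":0,"ax":0,"ay":0,"az":0,"grip":0.3}]'
python3 -m handwheel '[{"dx":0.4,"dy":0.28,"dz":0,"ax":0,"ay":0,"az":0,"grip":0.3},{"dx":0.4,"dy":0.28,"dz":0,"ax":0,"ay":0,"az":0,"grip":0.3},{"dx":0.4,"dy":0.28,"dz":0,"ax":0,"ay":0,"az":0,"grip":0.3},{"dx":0.4,"dy":0.28,"dz":0,"ax":0,"ay":0,"az":0,"grip":0.3},{"dx":0.3,"dy":0.28,"dz":0,"ax":0,"ay":0,"az":0,"grip":0.3}]'
python3 -m handwheel '[{"dx":0,"dy":0,"dz":0.5,"ax":0,"ay":0,"az":0,"grip":0.3},{"dx":0,"dy":0,"dz":0.4,"ax":0,"ay":0,"az":0,"grip":0.3},{"dx":0,"dy":0,"dz":0,"ax":0,"ay":0,"az":0,"grip":0.3},{"dx":0,"dy":0,"dz":0,"ax":0,"ay":0,"az":0,"grip":0.3},{"dx":0,"dy":0,"dz":0,"ax":0,"ay":0,"az":0,"grip":0.3}]'
python3 -c "
from h import *
go(.5447,.1922,.0565,.388)
s,im=shot('sq2')"
```

```text
clock: 7.35
tool_pos: [0.4888, -0.0536, 0.207]
tcp_rot: [0.558, 0.83, -0.0, -0.0]
wrist_force: [1.0, 0.3, -1.8]
grip_width: 0.451
gripper_force: 14.9
clock: 7.98
tool_pos: [0.5463, 0.1757, 0.2068]
tcp_rot: [0.557, 0.83, -0.0, -0.001]
wrist_force: [0.8, 0.0, -0.9]
grip_width: 0.451
gripper_force: 14.9
clock: 8.6
tool_pos: [0.5487, 0.174, 0.12]
tcp_rot: [0.558, 0.83, 0.002, 0.002]
wrist_force: [0.1, -0.0, -1.2]
grip_width: 0.447
gripper_force: 14.9
clock 8.6 yaw 0.387 now [0.5487 0.174  0.12  ] | turn units ax,ay,az [ 0.0029  0.0007 -0.0005] | shift units before turn [0.1845 0.0286 0.6348] after turn [0.1838 0.0316 0.6348] q6 -0.23 az->q1 0.34
```

View pics/sq2.png

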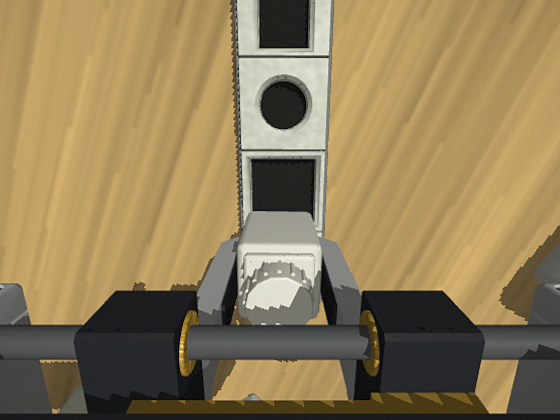

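Square pocket is just ahead of the bottle; the block seams are at rows 57 and 150, the small pocket at (284,104), and the rack edges at about columns 240 and 328.

```bash
python3 -c "
from h import *
s=arm.state()
c=lambda u,v,z=.018:cast('wrist',(u,v),z,s)[:2]
d=np.array([.378,-.926]);n=np.array([.926,.378]);C0=np.array([.5318,.2237])
def loc(p): p=p-C0; return p@d*1000,p@n*1000
print('seams (want -68, 0):',loc(c(283,57)),loc(c(283,150)))
print('edges at small (want +-33):',loc(c(239.5,104)),loc(c(328,104)))
print('pocket small (want -34,0):',loc(c(283.5,104,.010)), 'sq pocket sides +-27',loc(c(247,180)),loc(c(320,180)))
go(.5447,.1922,.0565,.388)"
```

```text
seams (want -68, 0): (np.float64(-67.32347999240535), np.float64(1.3579185111591945)) (np.float64(0.06287065051570806), np.float64(1.6122176899483565))
edges at small (want +-33): (np.float64(-34.51325562567534), np.float64(-31.52695999084173)) (np.float64(-34.53732123092312), np.float64(35.66872321338149))
pocket small (want -34,0): (np.float64(-34.78893529569271), np.float64(2.0095076501083584)) sq pocket sides +-27 (np.float64(24.06584317818317), np.float64(-27.390908586037835)) (np.float64(24.105205793178694), np.float64(31.63569634796623))
clock 8.7 yaw 0.387 now [0.5486 0.1739 0.1199] | turn units ax,ay,az [ 0.0027  0.0007 -0.0005] | shift units before turn [0.1842 0.0306 0.6335] after turn [0.1835 0.0334 0.6336] q6 -0.23 az->q1 0.34
```

```bash
python3 -m handwheel '[{"dx":0.185,"dy":0.05,"dz":0,"ax":0,"ay":0,"az":0,"grip":0.3},{"dx":0,"dy":0,"dz":0.3,"ax":0,"ay":0,"az":0,"grip":0.3},{"dx":0,"dy":0,"dz":0.2,"ax":0,"ay":0,"az":0,"grip":0.3},{"dx":0,"dy":0,"dz":0.1,"ax":0,"ay":0,"az":0,"grip":0.3},{"dx":0,"dy":0,"dz":0.03,"ax":0,"ay":0,"az":0,"grip":0.3}]'
python3 -m handwheel '[{"dx":0,"dy":0,"dz":0,"ax":0,"ay":0,"az":0,"grip":0.3},{"dx":0,"dy":0,"dz":0.02,"ax":0,"ay":0,"az":0,"grip":0.3},{"dx":0,"dy":0,"dz":0,"ax":0,"ay":0,"az":0,"grip":0.3}]'
python3 -c "
from h import *
go(.5463,.1928,.0545,.388)"
```

```text
clock: 9.28
tool_pos: [0.5444, 0.1935, 0.0543]
tcp_rot: [0.558, 0.83, 0.0, -0.0]
wrist_force: [0.8, -0.5, -1.0]
grip_width: 0.448
gripper_force: 14.9
clock: 9.65
tool_pos: [0.5455, 0.1931, 0.0534]
tcp_rot: [0.558, 0.83, 0.001, 0.001]
wrist_force: [0.7, -0.3, 1.6]
grip_width: 0.446
gripper_force: 15.0
clock 9.7 yaw 0.387 now [0.5455 0.1931 0.0534] | turn units ax,ay,az [ 0.0015  0.0002 -0.0005] | shift units before turn [-0.0056  0.0062 -0.0106] after turn [-0.0056  0.0062 -0.0106] q6 -0.20 az->q1 0.34
```

Contact with the pocket floor. I'll release and lift.

```bash
python3 -m handwheel '[{"dx":0,"dy":0,"dz":0,"ax":0,"ay":0,"az":0,"grip":0.5},{"dx":0,"dy":0,"dz":0,"ax":0,"ay":0,"az":0,"grip":0.7},{"dx":0,"dy":0,"dz":0,"ax":0,"ay":0,"az":0,"grip":1},{"dx":0,"dy":0,"dz":0,"ax":0,"ay":0,"az":0,"grip":1},{"dx":0,"dy":0,"dz":0,"ax":0,"ay":0,"az":0,"grip":1}]'
python3 -m handwheel '[{"dx":0,"dy":0,"dz":-0.3,"ax":0,"ay":0,"az":0,"grip":1},{"dx":0,"dy":0,"dz":-0.6,"ax":0,"ay":0,"az":0,"grip":1},{"dx":0,"dy":0,"dz":-0.6,"ax":0,"ay":0,"az":0,"grip":1},{"dx":0,"dy":0,"dz":0,"ax":0,"ay":0,"az":0,"grip":1}]'
python3 -c "
from h import *
go(.4535,-.0812,.05,-1.0)
s,im=shot('sq3')"
```

```text
clock: 10.28
tool_pos: [0.5444, 0.1929, 0.0524]
tcp_rot: [0.558, 0.83, -0.0, -0.0]
wrist_force: [0.7, -0.9, -1.2]
grip_width: 0.89
gripper_force: 0.0
clock: 10.78
tool_pos: [0.5487, 0.1938, 0.2095]
tcp_rot: [0.558, 0.83, 0.005, 0.005]
wrist_force: [0.5, -0.5, 0.3]
grip_width: 1.002
gripper_force: 0.0
clock 10.8 yaw 0.388 now [0.5487 0.1938 0.2095] | turn units ax,ay,az [ 0.0082 -0.0045  0.8833] | shift units before turn [-2.1819 -1.9418  1.5746] after turn [-2.2868  1.7995  1.5945] q6 -0.20 az->q1 -0.18
```

View pics/sq3.png

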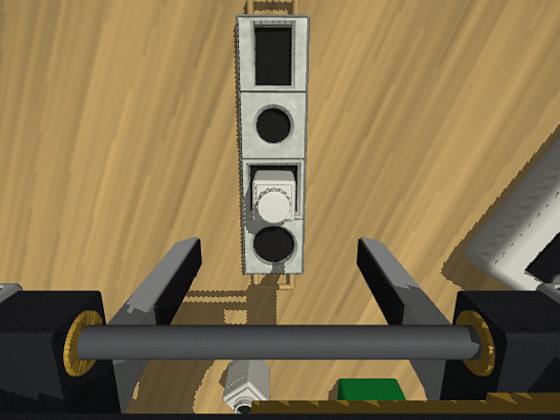

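The square bottle stands in its pocket, cap at (274,207). Next is the oblong bottle.

```bash
python3 -m handwheel '[{"dx":0,"dy":0,"dz":0,"ax":0,"ay":0,"az":0.11,"grip":1},{"dx":0,"dy":0,"dz":0,"ax":0,"ay":0,"az":0.11,"grip":1},{"dx":0,"dy":0,"dz":0,"ax":0,"ay":0,"az":0.11,"grip":1},{"dx":0,"dy":0,"dz":0,"ax":0,"ay":0,"az":0.11,"grip":1},{"dx":0,"dy":0,"dz":0,"ax":0,"ay":0,"az":0.11,"grip":1}]'
python3 -m handwheel '[{"dx":0,"dy":0,"dz":0,"ax":0,"ay":0,"az":0.11,"grip":1},{"dx":0,"dy":0,"dz":0,"ax":0,"ay":0,"az":0.11,"grip":1},{"dx":0,"dy":0,"dz":0,"ax":0,"ay":0,"az":0.113,"grip":1},{"dx":-0.4,"dy":0.3,"dz":0,"ax":0,"ay":0,"az":0,"grip":1},{"dx":-0.4,"dy":0.3,"dz":0,"ax":0,"ay":0,"az":0,"grip":1}]'
python3 -m handwheel '[{"dx":-0.5,"dy":0.4,"dz":0,"ax":0,"ay":0,"az":0,"grip":1},{"dx":-0.5,"dy":0.4,"dz":0,"ax":0,"ay":0,"az":0,"grip":1},{"dx":-0.45,"dy":0.4,"dz":0.3,"ax":0,"ay":0,"az":0,"grip":1},{"dx":0,"dy":0,"dz":0,"ax":0,"ay":0,"az":0,"grip":1},{"dx":0,"dy":0,"dz":0,"ax":0,"ay":0,"az":0,"grip":1}]'
python3 -c "
from h import *
go(.4535,-.0812,.05,-1.0)
s,im=shot('ob1')"
```

```text
clock: 11.45
tool_pos: [0.5428, 0.1925, 0.1996]
tcp_rot: [0.855, 0.518, -0.002, -0.001]
wrist_force: [-0.7, 1.4, -0.4]
grip_width: 1.003
gripper_force: 0.0
clock: 12.08
tool_pos: [0.5075, 0.0984, 0.1997]
tcp_rot: [0.959, 0.283, -0.002, -0.0]
wrist_force: [0.0, 0.8, 0.0]
grip_width: 0.999
gripper_force: 0.0
clock: 12.7
tool_pos: [0.4538, -0.0726, 0.1732]
tcp_rot: [0.96, 0.281, -0.001, -0.001]
wrist_force: [0.6, -0.6, 0.4]
grip_width: 0.997
gripper_force: 0.0
clock 12.7 yaw -1.000 now [ 0.4538 -0.0726  0.1732] | turn units ax,ay,az [-0.0018  0.0009 -0.0002] | shift units before turn [-0.0468  0.074   1.2323] after turn [-0.0485  0.0706  1.2325] q6 0.65 az->q1 -0.18
```

View pics/ob1.png

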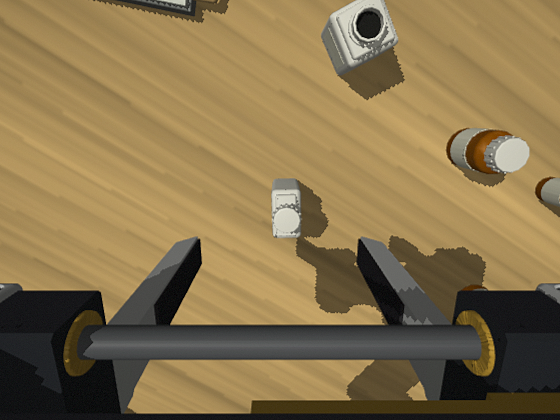

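The oblong bottle lies along the image column, cap at (286,220), so the heading is right.

```bash
python3 -c "
from h import *
s=arm.state(); p=cast('wrist',(286,220),.072,s); print(p)
go(p[0],p[1],.05,-1.0)"
```

```text
[ 0.4541 -0.0799  0.072 ]
clock 12.8 yaw -0.999 now [ 0.4545 -0.0723  0.1739] | turn units ax,ay,az [-0.001   0.0003  0.0007] | shift units before turn [-0.0441  0.0644  1.2392] after turn [-0.0445  0.0626  1.2393] q6 0.65 az->q1 -0.17
```

```bash
python3 -m handwheel '[{"dx":-0.045,"dy":0.065,"dz":0.4,"ax":0,"ay":0,"az":0,"grip":1},{"dx":0,"dy":0,"dz":0.5,"ax":0,"ay":0,"az":0,"grip":0.9},{"dx":0,"dy":0,"dz":0.34,"ax":0,"ay":0,"az":0,"grip":0.8},{"dx":0,"dy":0,"dz":0,"ax":0,"ay":0,"az":0,"grip":0.6},{"dx":0,"dy":0,"dz":0,"ax":0,"ay":0,"az":0,"grip":0.4}]' 15
python3 -m handwheel '[{"dx":0,"dy":0,"dz":0,"ax":0,"ay":0,"az":0,"grip":0.3},{"dx":0,"dy":0,"dz":0,"ax":0,"ay":0,"az":0,"grip":0.15},{"dx":0,"dy":0,"dz":0,"ax":0,"ay":0,"az":0,"grip":0.15},{"dx":0,"dy":0,"dz":0,"ax":0,"ay":0,"az":0,"grip":0.15},{"dx":0,"dy":0,"dz":0,"ax":0,"ay":0,"az":0,"grip":0.15}]'
python3 -m handwheel '[{"dx":0,"dy":0,"dz":0,"ax":0,"ay":0,"az":0,"grip":0.15},{"dx":0,"dy":0,"dz":-0.2,"ax":0,"ay":0,"az":0,"grip":0.15},{"dx":0,"dy":0,"dz":-0.5,"ax":0,"ay":0,"az":0,"grip":0.15},{"dx":0,"dy":0,"dz":-0.5,"ax":0,"ay":0,"az":0,"grip":0.15},{"dx":0,"dy":0,"dz":-0.4,"ax":0,"ay":0,"az":0,"grip":0.15}]'
python3 -c "
from h import *
go(.4948,.3188,.2,.388)"
```

```text
clock: 13.38
tool_pos: [0.456, -0.0806, 0.0519]
tcp_rot: [0.959, 0.283, 0.001, 0.001]
wrist_force: [0.5, -0.2, 0.6]
grip_width: 0.629
gripper_force: 0.0
clock: 14.0
tool_pos: [0.4548, -0.0813, 0.0512]
tcp_rot: [0.96, 0.282, 0.0, 0.0]
wrist_force: [-2.0, 0.6, 5.1]
grip_width: 0.277
gripper_force: 15.0
clock: 14.62
tool_pos: [0.4544, -0.0812, 0.2122]
tcp_rot: [0.96, 0.282, 0.0, 0.0]
wrist_force: [0.1, 0.6, -0.9]
grip_width: 0.275
gripper_force: 15.0
clock 14.6 yaw -1.000 now [ 0.4544 -0.0812  0.2122] | turn units ax,ay,az [ 0.0007  0.0001 -0.8834] | shift units before turn [ 2.5025 -3.147   0.1201] after turn [3.55   1.8877 0.1217] q6 0.64 az->q1 0.57
```

```bash
python3 -m handwheel '[{"dx":0,"dy":0,"dz":0,"ax":0,"ay":0,"az":-0.11,"grip":0.15},{"dx":0,"dy":0,"dz":0,"ax":0,"ay":0,"az":-0.11,"grip":0.15},{"dx":0,"dy":0,"dz":0,"ax":0,"ay":0,"az":-0.11,"grip":0.15},{"dx":0,"dy":0,"dz":0,"ax":0,"ay":0,"az":-0.11,"grip":0.15},{"dx":0,"dy":0,"dz":0,"ax":0,"ay":0,"az":-0.11,"grip":0.15}]'
python3 -m handwheel '[{"dx":0,"dy":0,"dz":0,"ax":0,"ay":0,"az":-0.11,"grip":0.15},{"dx":0,"dy":0,"dz":0,"ax":0,"ay":0,"az":-0.11,"grip":0.15},{"dx":0,"dy":0,"dz":0,"ax":0,"ay":0,"az":-0.113,"grip":0.15},{"dx":0.4,"dy":0.2,"dz":0,"ax":0,"ay":0,"az":0,"grip":0.15},{"dx":0.4,"dy":0.2,"dz":0,"ax":0,"ay":0,"az":0,"grip":0.15}]'
python3 -m handwheel '[{"dx":0.5,"dy":0.3,"dz":0,"ax":0,"ay":0,"az":0,"grip":0.15},{"dx":0.5,"dy":0.3,"dz":0,"ax":0,"ay":0,"az":0,"grip":0.15},{"dx":0.5,"dy":0.3,"dz":0,"ax":0,"ay":0,"az":0,"grip":0.15},{"dx":0.5,"dy":0.3,"dz":0,"ax":0,"ay":0,"az":0,"grip":0.15},{"dx":0.4,"dy":0.25,"dz":0,"ax":0,"ay":0,"az":0,"grip":0.15}]'
python3 -m handwheel '[{"dx":0.2,"dy":0.04,"dz":0,"ax":0,"ay":0,"az":0,"grip":0.15},{"dx":0,"dy":0,"dz":0.5,"ax":0,"ay":0,"az":0,"grip":0.15},{"dx":0,"dy":0,"dz":0.4,"ax":0,"ay":0,"az":0,"grip":0.15},{"dx":0,"dy":0,"dz":0,"ax":0,"ay":0,"az":0,"grip":0.15},{"dx":0,"dy":0,"dz":0,"ax":0,"ay":0,"az":0,"grip":0.15}]'
python3 -c "
from h import *
go(.4948,.3188,.0575,.388)
s,im=shot('ob2')"
```

```text
clock: 15.25
tool_pos: [0.4539, -0.0811, 0.2099]
tcp_rot: [0.752, 0.66, -0.0, -0.001]
wrist_force: [0.7, 0.2, -1.1]
grip_width: 0.276
gripper_force: 15.0
clock: 15.88
tool_pos: [0.4608, 0.0086, 0.2099]
tcp_rot: [0.559, 0.829, -0.0, -0.0]
wrist_force: [1.1, -0.1, -1.0]
grip_width: 0.279
gripper_force: 15.0
clock: 16.5
tool_pos: [0.5043, 0.2871, 0.2097]
tcp_rot: [0.557, 0.83, -0.0, -0.0]
wrist_force: [0.1, -0.7, -0.6]
grip_width: 0.275
gripper_force: 15.0
clock: 17.12
tool_pos: [0.5017, 0.3049, 0.1219]
tcp_rot: [0.558, 0.83, 0.001, 0.001]
wrist_force: [1.0, 0.0, -1.3]
grip_width: 0.274
gripper_force: 15.0
clock 17.1 yaw 0.387 now [0.5017 0.3049 0.1219] | turn units ax,ay,az [ 0.001   0.0001 -0.0008] | shift units before turn [ 0.1552 -0.0124  0.6441] after turn [ 0.1551 -0.0112  0.6441] q6 0.01 az->q1 0.57
```

View pics/ob2.png

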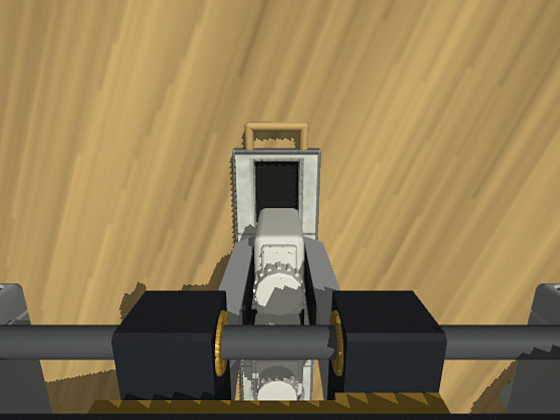

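The rack block edges are at about columns 235 and 318, and the oblong pocket's far edge is at row 161. The bottle is about to enter the pocket. I'll check the offsets.

```bash
python3 -c "
from h import *
s=arm.state()
c=lambda u,v,z=.018:cast('wrist',(u,v),z,s)[:2]
d=np.array([.378,-.926]);n=np.array([.926,.378]);C0=np.array([.5334,.2243])
def loc(p): p=p-C0; return p@d*1000,p@n*1000
print('pocket edges want +-19',loc(c(254.5,185)),loc(c(301.5,185)),'far (-130)',loc(c(278,161)),'block end (-135)',loc(c(278,153.5)),'edges +-33',loc(c(235.5,185)),loc(c(318,185)))"
```

```text
pocket edges want +-19 (np.float64(-110.35420014775535), np.float64(-16.45318608927048)) (np.float64(-110.31809560640431), np.float64(22.154557048614453)) far (-130) (np.float64(-130.0394515203761), np.float64(2.8596452388508773)) block end (-135) (np.float64(-136.03521425773215), np.float64(2.8640996148089)) edges +-33 (np.float64(-110.36878354941992), np.float64(-32.0476848551437)) (np.float64(-110.30541052832865), np.float64(35.719117563816376))
```

```bash
python3 -m handwheel '[{"dx":0.155,"dy":0.01,"dz":0,"ax":0,"ay":0,"az":0,"grip":0.15},{"dx":0,"dy":0,"dz":0.3,"ax":0,"ay":0,"az":0,"grip":0.15},{"dx":0,"dy":0,"dz":0.2,"ax":0,"ay":0,"az":0,"grip":0.15},{"dx":0,"dy":0,"dz":0.1,"ax":0,"ay":0,"az":0,"grip":0.15},{"dx":0,"dy":0,"dz":0.03,"ax":0,"ay":0,"az":0,"grip":0.15}]'
python3 -m handwheel '[{"dx":0,"dy":0,"dz":0,"ax":0,"ay":0,"az":0,"grip":0.15},{"dx":0,"dy":0,"dz":0.02,"ax":0,"ay":0,"az":0,"grip":0.15},{"dx":0,"dy":0,"dz":0,"ax":0,"ay":0,"az":0,"grip":0.15}]'
python3 -c "
from h import *
go(.4968,.3196,.0565,.388)"
```

```text
clock: 17.8
tool_pos: [0.4955, 0.3198, 0.0572]
tcp_rot: [0.558, 0.83, -0.001, -0.0]
wrist_force: [-2.4, -0.9, 7.0]
grip_width: 0.275
gripper_force: 15.0
clock: 18.18
tool_pos: [0.497, 0.3203, 0.0572]
tcp_rot: [0.558, 0.83, 0.001, 0.001]
wrist_force: [-0.5, -0.8, 5.7]
grip_width: 0.279
gripper_force: 15.0
clock 18.2 yaw 0.387 now [0.497  0.3203 0.0572] | turn units ax,ay,az [ 0.0016 -0.0001 -0.0004] | shift units before turn [-0.0053 -0.0047  0.007 ] after turn [-0.0053 -0.0047  0.007 ] q6 0.04 az->q1 0.57
```

```bash
python3 -m handwheel '[{"dx":0,"dy":0,"dz":0,"ax":0,"ay":0,"az":0,"grip":0.35},{"dx":0,"dy":0,"dz":0,"ax":0,"ay":0,"az":0,"grip":0.6},{"dx":0,"dy":0,"dz":0,"ax":0,"ay":0,"az":0,"grip":1},{"dx":0,"dy":0,"dz":0,"ax":0,"ay":0,"az":0,"grip":1},{"dx":0,"dy":0,"dz":0,"ax":0,"ay":0,"az":0,"grip":1}]'
python3 -m handwheel '[{"dx":0,"dy":0,"dz":-0.3,"ax":0,"ay":0,"az":0,"grip":1},{"dx":0,"dy":0,"dz":-0.6,"ax":0,"ay":0,"az":0,"grip":1},{"dx":0,"dy":0,"dz":-0.6,"ax":0,"ay":0,"az":0,"grip":1},{"dx":0,"dy":0,"dz":0,"ax":0,"ay":0,"az":0,"grip":1}]'
python3 -c "
from h import *
go(.594,-.202,.05,.388)
s,im=shot('ob3')"
```

```text
clock: 18.8
tool_pos: [0.4959, 0.3198, 0.0554]
tcp_rot: [0.558, 0.83, -0.0, -0.0]
wrist_force: [-0.4, -0.1, -0.1]
grip_width: 0.745
gripper_force: 0.0
clock: 19.3
tool_pos: [0.4999, 0.3217, 0.2127]
tcp_rot: [0.558, 0.83, 0.006, 0.004]
wrist_force: [0.8, 0.2, 0.3]
grip_width: 0.998
gripper_force: 0.0
clock 19.3 yaw 0.388 now [0.4999 0.3217 0.2127] | turn units ax,ay,az [ 0.0088 -0.0004 -0.0003] | shift units before turn [-5.2054 -1.1304  1.6089] after turn [-5.2039 -1.1105  1.6274] q6 0.04 az->q1 -0.33
```

View pics/ob3.png

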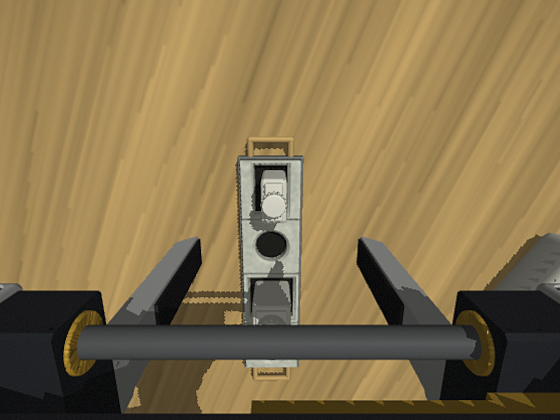

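The oblong bottle stands in its pocket, cap at (274,207). I'll use numeric detection from here and keep the last view for the end.

```bash
python3 -m handwheel '[{"dx":-0.5,"dy":-0.1,"dz":0,"ax":0,"ay":0,"az":0,"grip":1},{"dx":-0.5,"dy":-0.1,"dz":0,"ax":0,"ay":0,"az":0,"grip":1},{"dx":-0.5,"dy":-0.1,"dz":0,"ax":0,"ay":0,"az":0,"grip":1},{"dx":-0.5,"dy":-0.1,"dz":0,"ax":0,"ay":0,"az":0,"grip":1},{"dx":-0.5,"dy":-0.1,"dz":0,"ax":0,"ay":0,"az":0,"grip":1}]'
python3 -m handwheel '[{"dx":-0.5,"dy":-0.1,"dz":0,"ax":0,"ay":0,"az":0,"grip":1},{"dx":-0.5,"dy":-0.1,"dz":0,"ax":0,"ay":0,"az":0,"grip":1},{"dx":-0.5,"dy":-0.1,"dz":0,"ax":0,"ay":0,"az":0,"grip":1},{"dx":-0.5,"dy":-0.1,"dz":0,"ax":0,"ay":0,"az":0,"grip":1},{"dx":-0.5,"dy":-0.1,"dz":0,"ax":0,"ay":0,"az":0,"grip":1}]'
python3 -m handwheel '[{"dx":-0.2,"dy":-0.1,"dz":0.3,"ax":0,"ay":0,"az":0,"grip":1},{"dx":0,"dy":0,"dz":0,"ax":0,"ay":0,"az":0,"grip":1},{"dx":0,"dy":0,"dz":0,"ax":0,"ay":0,"az":0,"grip":1}]'
cat >> h.py <<'E'
def cap(p,ztop,rad,name):
    "white cap top near the expected point p, wrist camera"
    s,im=shot(name); u=project("wrist",[p[0],p[1],ztop],s); f=cal("wrist",s)[0]
    hsv=cv2.cvtColor(im,cv2.COLOR_BGR2HSV); m=((hsv[...,1]<40)&(hsv[...,2]>165)).astype(np.uint8)
    n,_,st,ce=cv2.connectedComponentsWithStats(cv2.morphologyEx(m,cv2.MORPH_OPEN,np.ones((3,3))))
    for i in range(1,n):
        if st[i,4]>80 and np.hypot(*(ce[i]-u))<60: print("blob",st[i],"exp",u,"->",cast("wrist",st[i,:2]+(st[i,2:4]-1)/2,ztop,s))
E
python3 -c "
from h import *
go(.594,-.202,.05,.388)
cap((.594,-.202),.07,.014,'lv1')"
```

```text
clock: 19.98
tool_pos: [0.5427, 0.0679, 0.203]
tcp_rot: [0.558, 0.83, -0.001, -0.002]
wrist_force: [-1.0, 0.4, 0.2]
grip_width: 1.002
gripper_force: 0.0
clock: 20.6
tool_pos: [0.591, -0.1819, 0.2027]
tcp_rot: [0.558, 0.83, -0.0, -0.002]
wrist_force: [-0.0, 0.7, 0.2]
grip_width: 1.0
gripper_force: 0.0
clock: 20.98
tool_pos: [0.5899, -0.2019, 0.1745]
tcp_rot: [0.558, 0.83, 0.0, -0.001]
wrist_force: [0.3, -0.8, 0.8]
grip_width: 0.998
gripper_force: 0.0
clock 21.0 yaw 0.388 now [ 0.5899 -0.2019  0.1745] | turn units ax,ay,az [-0.0009 -0.0016 -0.0001] | shift units before turn [-0.0195  0.0391  1.2449] after turn [-0.0163  0.0373  1.245 ] q6 -0.86 az->q1 -0.33
blob [268 200  32  31 768] exp [282.009  214.8563] -> [ 0.5952 -0.2016  0.07  ]
```

```bash
python3 -m handwheel '[{"dx":-0.015,"dy":0.045,"dz":0.4,"ax":0,"ay":0,"az":0,"grip":1},{"dx":0,"dy":0,"dz":0.5,"ax":0,"ay":0,"az":0,"grip":0.9},{"dx":0,"dy":0,"dz":0.35,"ax":0,"ay":0,"az":0,"grip":0.8},{"dx":0,"dy":0,"dz":0,"ax":0,"ay":0,"az":0,"grip":0.7},{"dx":0,"dy":0,"dz":0,"ax":0,"ay":0,"az":0,"grip":0.5}]' 15
python3 -m handwheel '[{"dx":0,"dy":0,"dz":0,"ax":0,"ay":0,"az":0,"grip":0.4},{"dx":0,"dy":0,"dz":0,"ax":0,"ay":0,"az":0,"grip":0.25},{"dx":0,"dy":0,"dz":0,"ax":0,"ay":0,"az":0,"grip":0.25},{"dx":0,"dy":0,"dz":0,"ax":0,"ay":0,"az":0,"grip":0.25},{"dx":0,"dy":0,"dz":0,"ax":0,"ay":0,"az":0,"grip":0.25}]'
python3 -m handwheel '[{"dx":0,"dy":0,"dz":0,"ax":0,"ay":0,"az":0,"grip":0.25},{"dx":0,"dy":0,"dz":-0.2,"ax":0,"ay":0,"az":0,"grip":0.25},{"dx":0,"dy":0,"dz":-0.5,"ax":0,"ay":0,"az":0,"grip":0.25},{"dx":0,"dy":0,"dz":-0.5,"ax":0,"ay":0,"az":0,"grip":0.25},{"dx":0,"dy":0,"dz":-0.4,"ax":0,"ay":0,"az":0,"grip":0.25}]'
python3 -c "
from h import *
go(.572,.1298,.12,.388)"
```

```text
clock: 21.65
tool_pos: [0.597, -0.2027, 0.0529]
tcp_rot: [0.557, 0.83, 0.0, 0.002]
wrist_force: [-0.8, -0.1, 0.2]
grip_width: 0.629
gripper_force: 0.0
clock: 22.28
tool_pos: [0.5964, -0.2034, 0.0524]
tcp_rot: [0.558, 0.83, 0.0, 0.001]
wrist_force: [-0.3, 0.7, 5.3]
grip_width: 0.4
gripper_force: 15.0
clock: 22.9
tool_pos: [0.5957, -0.2031, 0.214]
tcp_rot: [0.558, 0.83, 0.0, 0.001]
wrist_force: [0.0, 0.3, -0.7]
grip_width: 0.397
gripper_force: 15.0
clock 22.9 yaw 0.387 now [ 0.5957 -0.2031  0.214 ] | turn units ax,ay,az [ 0.0012  0.0013 -0.0004] | shift units before turn [3.1738 1.036  0.9356] after turn [3.1713 1.0396 0.9403] q6 -0.85 az->q1 0.22
```

```bash
python3 -m handwheel '[{"dx":0.4,"dy":0.15,"dz":0,"ax":0,"ay":0,"az":0,"grip":0.25},{"dx":0.5,"dy":0.15,"dz":0,"ax":0,"ay":0,"az":0,"grip":0.25},{"dx":0.5,"dy":0.15,"dz":0,"ax":0,"ay":0,"az":0,"grip":0.25},{"dx":0.5,"dy":0.15,"dz":0,"ax":0,"ay":0,"az":0,"grip":0.25},{"dx":0.5,"dy":0.15,"dz":0,"ax":0,"ay":0,"az":0,"grip":0.25}]'
python3 -m handwheel '[{"dx":0.5,"dy":0.15,"dz":0,"ax":0,"ay":0,"az":0,"grip":0.25},{"dx":0.27,"dy":0.15,"dz":0,"ax":0,"ay":0,"az":0,"grip":0.25},{"dx":0,"dy":0,"dz":0.5,"ax":0,"ay":0,"az":0,"grip":0.25},{"dx":0,"dy":0,"dz":0.4,"ax":0,"ay":0,"az":0,"grip":0.25},{"dx":0,"dy":0,"dz":0,"ax":0,"ay":0,"az":0,"grip":0.25}]'
python3 -m handwheel '[{"dx":0,"dy":0,"dz":0,"ax":0,"ay":0,"az":0,"grip":0.25},{"dx":0,"dy":0,"dz":0,"ax":0,"ay":0,"az":0,"grip":0.25}]'
python3 -c "
from h import *
go(.5725,.13,.0582,.388)"
```

```text
clock: 23.52
tool_pos: [0.5737, 0.0493, 0.2116]
tcp_rot: [0.558, 0.83, 0.0, 0.0]
wrist_force: [0.6, 1.2, -0.5]
grip_width: 0.4
gripper_force: 15.0
clock: 24.15
tool_pos: [0.5693, 0.1302, 0.1174]
tcp_rot: [0.558, 0.83, -0.003, -0.003]
wrist_force: [-0.2, 0.0, -0.9]
grip_width: 0.398
gripper_force: 15.0
clock: 24.4
tool_pos: [0.5748, 0.1303, 0.1234]
tcp_rot: [0.558, 0.83, 0.002, 0.002]
wrist_force: [0.5, 0.3, -0.1]
grip_width: 0.4
gripper_force: 15.0
clock 24.4 yaw 0.387 now [0.5748 0.1303 0.1234] | turn units ax,ay,az [ 0.003   0.001  -0.0006] | shift units before turn [ 0.0069 -0.0251  0.6519] after turn [ 0.0059 -0.022   0.6521] q6 -0.31 az->q1 0.22
```

```bash
python3 -m handwheel '[{"dx":0,"dy":-0.01,"dz":0.2,"ax":0,"ay":0,"az":0,"grip":0.25},{"dx":0,"dy":0,"dz":0.2,"ax":0,"ay":0,"az":0,"grip":0.25},{"dx":0,"dy":0,"dz":0.15,"ax":0,"ay":0,"az":0,"grip":0.25},{"dx":0,"dy":0,"dz":0.06,"ax":0,"ay":0,"az":0,"grip":0.25},{"dx":0,"dy":0,"dz":0,"ax":0,"ay":0,"az":0,"grip":0.25}]'
python3 -m handwheel '[{"dx":0,"dy":0,"dz":0.02,"ax":0,"ay":0,"az":0,"grip":0.25},{"dx":0,"dy":0,"dz":0,"ax":0,"ay":0,"az":0,"grip":0.25}]'
python3 -c "
from h import *
go(.5725,.13,.0582,.388)"
```

```text
clock: 25.02
tool_pos: [0.572, 0.1299, 0.0597]
tcp_rot: [0.558, 0.83, 0.0, 0.0]
wrist_force: [-0.5, -0.0, -0.0]
grip_width: 0.397
gripper_force: 15.0
clock: 25.28
tool_pos: [0.5727, 0.1301, 0.0584]
tcp_rot: [0.558, 0.83, 0.001, 0.001]
wrist_force: [0.2, -0.3, 0.8]
grip_width: 0.401
gripper_force: 15.0
clock 25.3 yaw 0.388 now [0.5727 0.1301 0.0584] | turn units ax,ay,az [ 0.0012  0.0004 -0.0003] | shift units before turn [ 0.0004 -0.0024  0.0023] after turn [ 0.0004 -0.0024  0.0023] q6 -0.31 az->q1 0.22
```

Touching the floor. I'll ease down 1 mm, release, lift and go to the small vial at (0.6085, -0.3025).

```bash
python3 -m handwheel '[{"dx":0,"dy":0,"dz":0.01,"ax":0,"ay":0,"az":0,"grip":0.25},{"dx":0,"dy":0,"dz":0,"ax":0,"ay":0,"az":0,"grip":0.5},{"dx":0,"dy":0,"dz":0,"ax":0,"ay":0,"az":0,"grip":0.75},{"dx":0,"dy":0,"dz":0,"ax":0,"ay":0,"az":0,"grip":1},{"dx":0,"dy":0,"dz":0,"ax":0,"ay":0,"az":0,"grip":1}]'
python3 -m handwheel '[{"dx":0,"dy":0,"dz":0,"ax":0,"ay":0,"az":0,"grip":1},{"dx":0,"dy":0,"dz":-0.3,"ax":0,"ay":0,"az":0,"grip":1},{"dx":0,"dy":0,"dz":-0.6,"ax":0,"ay":0,"az":0,"grip":1},{"dx":0,"dy":0,"dz":-0.6,"ax":0,"ay":0,"az":0,"grip":1},{"dx":0,"dy":0,"dz":0,"ax":0,"ay":0,"az":0,"grip":1}]'
python3 -c "
from h import *
go(.6085,-.3025,.05,.388)"
```

```text
clock: 25.9
tool_pos: [0.5717, 0.1299, 0.0563]
tcp_rot: [0.558, 0.83, -0.0, -0.0]
wrist_force: [0.3, -0.7, -0.5]
grip_width: 0.787
gripper_force: 0.0
clock: 26.52
tool_pos: [0.5762, 0.1303, 0.2137]
tcp_rot: [0.558, 0.83, 0.004, 0.005]
wrist_force: [0.1, -0.1, -0.3]
grip_width: 1.0
gripper_force: 0.0
clock 26.5 yaw 0.388 now [0.5762 0.1303 0.2137] | turn units ax,ay,az [ 0.0083  0.0027 -0.0003] | shift units before turn [-4.1227 -1.3579  1.6365] after turn [-4.129  -1.3382  1.6369] q6 -0.31 az->q1 -0.46
```

```bash
python3 -m handwheel '[{"dx":-0.5,"dy":-0.16,"dz":0,"ax":0,"ay":0,"az":0,"grip":1},{"dx":-0.5,"dy":-0.16,"dz":0,"ax":0,"ay":0,"az":0,"grip":1},{"dx":-0.5,"dy":-0.16,"dz":0,"ax":0,"ay":0,"az":0,"grip":1},{"dx":-0.5,"dy":-0.16,"dz":0,"ax":0,"ay":0,"az":0,"grip":1},{"dx":-0.5,"dy":-0.16,"dz":0,"ax":0,"ay":0,"az":0,"grip":1}]'
python3 -m handwheel '[{"dx":-0.5,"dy":-0.16,"dz":0,"ax":0,"ay":0,"az":0,"grip":1},{"dx":-0.5,"dy":-0.16,"dz":0,"ax":0,"ay":0,"az":0,"grip":1},{"dx":-0.5,"dy":-0.16,"dz":0,"ax":0,"ay":0,"az":0,"grip":1},{"dx":-0.13,"dy":-0.06,"dz":0.3,"ax":0,"ay":0,"az":0,"grip":1},{"dx":0,"dy":0,"dz":0,"ax":0,"ay":0,"az":0,"grip":1}]'
python3 -m handwheel '[{"dx":0,"dy":0,"dz":0,"ax":0,"ay":0,"az":0,"grip":1},{"dx":0,"dy":0,"dz":0,"ax":0,"ay":0,"az":0,"grip":1}]'
python3 -c "
from h import *
go(.6085,-.3025,.049,.388)
cap((.6085,-.3025),.06,.01,'sv1')"
```

```text
clock: 27.15
tool_pos: [0.5913, -0.1331, 0.2049]
tcp_rot: [0.558, 0.83, -0.0, -0.001]
wrist_force: [-0.8, 0.4, 0.1]
grip_width: 1.001
gripper_force: 0.0
clock: 27.78
tool_pos: [0.6009, -0.3028, 0.1715]
tcp_rot: [0.559, 0.829, 0.0, -0.005]
wrist_force: [-0.1, 0.9, -0.8]
grip_width: 1.001
gripper_force: 0.0
clock: 28.02
tool_pos: [0.6046, -0.3021, 0.1779]
tcp_rot: [0.557, 0.83, 0.0, 0.001]
wrist_force: [-0.1, 0.6, 0.2]
grip_width: 1.001
gripper_force: 0.0
clock 28.0 yaw 0.389 now [ 0.6046 -0.3021  0.1779] | turn units ax,ay,az [0.0007 0.0008 0.0006] | shift units before turn [-0.0165  0.0333  1.2886] after turn [-0.0181  0.0348  1.2886] q6 -0.98 az->q1 -0.46
blob [272 200  22  21 386] exp [281.253  210.1063] -> [ 0.6095 -0.302   0.06  ]
```

```bash
python3 -m handwheel '[{"dx":-0.015,"dy":0.04,"dz":0.4,"ax":0,"ay":0,"az":0,"grip":1},{"dx":0,"dy":0,"dz":0.5,"ax":0,"ay":0,"az":0,"grip":0.9},{"dx":0,"dy":0,"dz":0.38,"ax":0,"ay":0,"az":0,"grip":0.8},{"dx":0,"dy":0,"dz":0,"ax":0,"ay":0,"az":0,"grip":0.7},{"dx":0,"dy":0,"dz":0,"ax":0,"ay":0,"az":0,"grip":0.5}]' 12
python3 -m handwheel '[{"dx":0,"dy":0,"dz":0,"ax":0,"ay":0,"az":0,"grip":0.4},{"dx":0,"dy":0,"dz":0,"ax":0,"ay":0,"az":0,"grip":0.15},{"dx":0,"dy":0,"dz":0,"ax":0,"ay":0,"az":0,"grip":0.15},{"dx":0,"dy":0,"dz":0,"ax":0,"ay":0,"az":0,"grip":0.15},{"dx":0,"dy":0,"dz":0,"ax":0,"ay":0,"az":0,"grip":0.15}]'
python3 -m handwheel '[{"dx":0,"dy":0,"dz":0,"ax":0,"ay":0,"az":0,"grip":0.15},{"dx":0,"dy":0,"dz":0,"ax":0,"ay":0,"az":0,"grip":0.15}]'
```

```text
clock: 28.7
tool_pos: [0.6096, -0.3034, 0.0509]
tcp_rot: [0.557, 0.83, 0.0, 0.002]
wrist_force: [-0.3, -0.1, -0.7]
grip_width: 0.63
gripper_force: 0.0
clock: 29.32
tool_pos: [0.6085, -0.3032, 0.0493]
tcp_rot: [0.558, 0.83, 0.0, 0.001]
wrist_force: [-0.3, 0.3, 3.2]
grip_width: 0.269
gripper_force: 12.0
clock: 29.58
tool_pos: [0.6085, -0.3033, 0.0493]
tcp_rot: [0.558, 0.83, -0.0, 0.001]
wrist_force: [-0.1, 0.1, 5.4]
grip_width: 0.27
gripper_force: 12.0
```

```bash
python3 -m handwheel '[{"dx":0,"dy":0,"dz":-0.2,"ax":0,"ay":0,"az":0,"grip":0.15},{"dx":0,"dy":0,"dz":-0.5,"ax":0,"ay":0,"az":0,"grip":0.15},{"dx":0,"dy":0,"dz":-0.5,"ax":0,"ay":0,"az":0,"grip":0.15},{"dx":0,"dy":0,"dz":-0.5,"ax":0,"ay":0,"az":0,"grip":0.15},{"dx":0,"dy":0,"dz":0,"ax":0,"ay":0,"az":0,"grip":0.15}]'
python3 -c "
from h import *
go(.521,.2565,.12,.388)"
```

```text
clock: 30.2
tool_pos: [0.611, -0.3048, 0.2259]
tcp_rot: [0.558, 0.83, 0.0, 0.006]
wrist_force: [0.4, -0.1, -0.2]
grip_width: 0.274
gripper_force: 12.0
clock 30.2 yaw 0.388 now [ 0.611  -0.3048  0.2259] | turn units ax,ay,az [ 0.0044  0.0065 -0.0003] | shift units before turn [5.5472 1.281  1.0114] after turn [5.5361 1.2907 1.0592] q6 -0.98 az->q1 0.46
```

```bash
python3 -m handwheel '[{"dx":0.5,"dy":0.12,"dz":0,"ax":0,"ay":0,"az":0,"grip":0.15},{"dx":0.5,"dy":0.12,"dz":0,"ax":0,"ay":0,"az":0,"grip":0.15},{"dx":0.5,"dy":0.12,"dz":0,"ax":0,"ay":0,"az":0,"grip":0.15},{"dx":0.5,"dy":0.12,"dz":0,"ax":0,"ay":0,"az":0,"grip":0.15},{"dx":0.5,"dy":0.12,"dz":0,"ax":0,"ay":0,"az":0,"grip":0.15}]'
python3 -m handwheel '[{"dx":0.5,"dy":0.12,"dz":0,"ax":0,"ay":0,"az":0,"grip":0.15},{"dx":0.5,"dy":0.12,"dz":0,"ax":0,"ay":0,"az":0,"grip":0.15},{"dx":0.5,"dy":0.12,"dz":0,"ax":0,"ay":0,"az":0,"grip":0.15},{"dx":0.5,"dy":0.12,"dz":0,"ax":0,"ay":0,"az":0,"grip":0.15},{"dx":0.5,"dy":0.12,"dz":0,"ax":0,"ay":0,"az":0,"grip":0.15}]'
python3 -m handwheel '[{"dx":0.5,"dy":0.1,"dz":0,"ax":0,"ay":0,"az":0,"grip":0.15},{"dx":0,"dy":0,"dz":0.4,"ax":0,"ay":0,"az":0,"grip":0.15},{"dx":0,"dy":0,"dz":0,"ax":0,"ay":0,"az":0,"grip":0.15},{"dx":0,"dy":0,"dz":0,"ax":0,"ay":0,"az":0,"grip":0.15},{"dx":0,"dy":0,"dz":0,"ax":0,"ay":0,"az":0,"grip":0.15}]'
python3 -c "
from h import *
go(.521,.2565,.0555,.388)"
```

```text
clock: 30.82
tool_pos: [0.5676, -0.047, 0.217]
tcp_rot: [0.558, 0.83, -0.0, -0.001]
wrist_force: [1.0, -0.1, -0.1]
grip_width: 0.268
gripper_force: 12.0
clock: 31.45
tool_pos: [0.5287, 0.2066, 0.2171]
tcp_rot: [0.558, 0.83, -0.001, -0.001]
wrist_force: [0.6, 0.2, -0.3]
grip_width: 0.275
gripper_force: 12.0
clock: 32.08
tool_pos: [0.5218, 0.255, 0.1801]
tcp_rot: [0.558, 0.83, 0.001, 0.001]
wrist_force: [0.4, 0.4, -0.3]
grip_width: 0.274
gripper_force: 12.0
clock 32.1 yaw 0.386 now [0.5218 0.255  0.1801] | turn units ax,ay,az [ 0.0015  0.0001 -0.0011] | shift units before turn [ 0.0174 -0.0043  1.2455] after turn [ 0.0171 -0.0013  1.2456] q6 -0.08 az->q1 0.46
```

```bash
python3 -m handwheel '[{"dx":0.012,"dy":0,"dz":0.4,"ax":0,"ay":0,"az":0,"grip":0.15},{"dx":0,"dy":0,"dz":0.4,"ax":0,"ay":0,"az":0,"grip":0.15},{"dx":0,"dy":0,"dz":0.2,"ax":0,"ay":0,"az":0,"grip":0.15},{"dx":0,"dy":0,"dz":0.15,"ax":0,"ay":0,"az":0,"grip":0.15},{"dx":0,"dy":0,"dz":0.06,"ax":0,"ay":0,"az":0,"grip":0.15}]'
python3 -m handwheel '[{"dx":0,"dy":0,"dz":0,"ax":0,"ay":0,"az":0,"grip":0.15},{"dx":0,"dy":0,"dz":0.01,"ax":0,"ay":0,"az":0,"grip":0.15},{"dx":0,"dy":0,"dz":0,"ax":0,"ay":0,"az":0,"grip":0.15}]'
python3 -c "
from h import *
go(.521,.2565,.0555,.388)"
```

```text
clock: 32.7
tool_pos: [0.5207, 0.2563, 0.0576]
tcp_rot: [0.558, 0.83, 0.0, 0.0]
wrist_force: [0.2, -1.0, -0.9]
grip_width: 0.272
gripper_force: 12.0
clock: 33.08
tool_pos: [0.5207, 0.2567, 0.0574]
tcp_rot: [0.558, 0.83, 0.001, 0.0]
wrist_force: [1.2, -0.2, -0.1]
grip_width: 0.273
gripper_force: 12.0
clock 33.1 yaw 0.388 now [0.5207 0.2567 0.0574] | turn units ax,ay,az [ 0.0009  0.0001 -0.0003] | shift units before turn [-0.0032  0.0015  0.0187] after turn [-0.0032  0.0015  0.0187] q6 -0.08 az->q1 0.46
```

```bash
python3 -m handwheel '[{"dx":0,"dy":0,"dz":0.015,"ax":0,"ay":0,"az":0,"grip":0.15},{"dx":0,"dy":0,"dz":0.01,"ax":0,"ay":0,"az":0,"grip":0.15},{"dx":0,"dy":0,"dz":0,"ax":0,"ay":0,"az":0,"grip":0.15}]'
python3 -m handwheel '[{"dx":0,"dy":0,"dz":0,"ax":0,"ay":0,"az":0,"grip":0.35},{"dx":0,"dy":0,"dz":0,"ax":0,"ay":0,"az":0,"grip":0.6},{"dx":0,"dy":0,"dz":0,"ax":0,"ay":0,"az":0,"grip":1},{"dx":0,"dy":0,"dz":0,"ax":0,"ay":0,"az":0,"grip":1},{"dx":0,"dy":0,"dz":0,"ax":0,"ay":0,"az":0,"grip":1}]'
python3 -m handwheel '[{"dx":0,"dy":0,"dz":-0.3,"ax":0,"ay":0,"az":0,"grip":1},{"dx":0,"dy":0,"dz":-0.6,"ax":0,"ay":0,"az":0,"grip":1},{"dx":0,"dy":0,"dz":-0.6,"ax":0,"ay":0,"az":0,"grip":1},{"dx":-0.4,"dy":0,"dz":-0.4,"ax":0,"ay":0,"az":0,"grip":1},{"dx":-0.4,"dy":0,"dz":-0.4,"ax":0,"ay":0,"az":0,"grip":1}]'
python3 -m handwheel '[{"dx":0,"dy":0,"dz":0,"ax":0,"ay":0,"az":0,"grip":1},{"dx":0,"dy":0,"dz":0,"ax":0,"ay":0,"az":0,"grip":1}]'
python3 - <<'E'
from h import *
s,im=shot('fin'); si=viewer.camera('side')
u=project('wrist',[.5334,.2243,.05],s); print(u)
o=np.zeros((560,780,3),np.uint8)
c=im[0:280,180:380]; o[:560,:400]=cv2.resize(c,(400,560))
o[:560,400:780]=cv2.resize(si[140:350,200:342],(380,560))
cv2.imwrite('pics/final.png',o)
E
```

```text
clock: 33.45
tool_pos: [0.5206, 0.2567, 0.0552]
tcp_rot: [0.558, 0.83, 0.0, 0.0]
wrist_force: [-1.2, 0.2, 5.8]
grip_width: 0.27
gripper_force: 12.0
clock: 34.08
tool_pos: [0.5201, 0.2565, 0.0539]
tcp_rot: [0.558, 0.83, -0.0, -0.0]
wrist_force: [0.5, -1.5, 0.1]
grip_width: 0.741
gripper_force: 0.0
clock: 34.7
tool_pos: [0.5505, 0.182, 0.286]
tcp_rot: [0.557, 0.83, 0.0, 0.0]
wrist_force: [-0.4, 0.1, 0.5]
grip_width: 0.997
gripper_force: 0.0
clock: 34.95
tool_pos: [0.5497, 0.1826, 0.283]
tcp_rot: [0.558, 0.83, -0.0, -0.001]
wrist_force: [0.2, -0.4, -0.7]
grip_width: 1.001
gripper_force: 0.0
[278.6487 145.4294]
```

View pics/final.png

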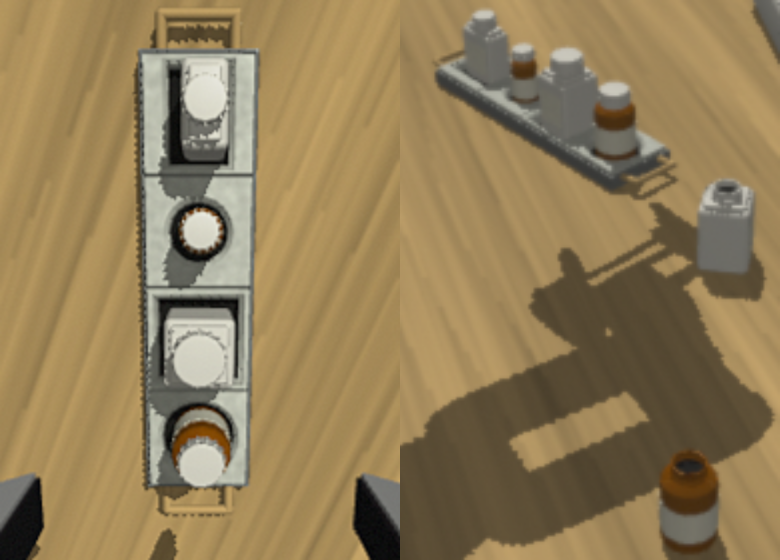

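All four containers stand upright in their own pockets, caps at crop pixels (205,97), (203,230), (200,358) and (202,463). Both empties are standing where they were.

```bash
python3 -c "
from workcell import arm
print(arm.job_done())"
```

```text
the job is handed in; nothing more can be done
None
```

I put all four capped containers upright in their matching pockets and handed the job in at about 35 s. Both empties still stand where they started in the final pictures; the judge's result was not returned.

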